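# Turn the printing block over on its bed

### The job

The flat wooden printing block lies on its raised design on the lower deck of the printing bed, one end sticking out over the open end of the bed. Tip it over lengthwise, without gripping it hard, so that it lies on its plain back on the cork-topped higher deck with the raised design facing up, then slide it square and flush against the dark stop bar, pushing the bar's small sprung pin in, pressing gently and not ramming it. Keep it on the bed all the time, and leave the small things round the bed where they are.

Things in the scene. Friction and masses are not known exactly. Their poses are not given: they have to be found in the camera images.
- bed: Fixed plywood printing bed, 307 x 150 mm (its x, y), no side walls. Origin on the table under the step between its two decks, mid-width; x points from the lower deck to the stop bar, z up. Lower deck: x -82 to 0 mm, top 56 mm above the table, open at x = -82 mm with free space over the table beyond. Higher deck, cork-topped: x 0 to 225 mm, top 61 mm.
- step (a point): Top edge, mid-width, of the 5 mm step up from the lower to the higher deck: bed x = 0, 61 mm above the table; axes as the bed's. The block's far end comes to bear on this step when its near end is raised; past upright the block falls over onto the higher deck, its nearer end then 0 to 30 mm beyond the step.
- pin (a joint): Travel (m) of the light sprung steel pin (8 mm thick, under 0.3 N) in the middle of the stop bar: 0 = standing out 6 mm toward the step, 0.006 = flush. The dark wooden bar, fixed and square across the higher deck, stands 26 mm above it; its face is somewhere 155 to 190 mm beyond the step, different each time and not measured: see it or feel for it.
- block: Loose wooden printing block, 110 x 80 x 16 mm (x, y, z), 0.1 to 0.2 kg. Origin at the centre of the face with the raised design (a star, bars and edge strips, all 4 mm high and level); z points from there to the plain back. At first z is up (design underneath) and x is along the bed's x within 5 degrees. Turned over, z points down and the origin is 16 mm above the deck.
- block_end (a point): Middle of the block's end that at first sticks out 30 to 38 mm beyond the open end of the bed, at the level of the design face: block x = -55 mm, z = 0; axes as the block's. The other end is at first 1 to 9 mm before the step. The block is soft wood: the fingers must not press or squeeze it with more than 25 N.
- ink_pad: Flat dark tin ink pad, 60 x 94 x 16 mm, loose, beside the bed; origin under its centre. Bystander.
- stamp: Small rubber stamp with turned handle, 25 x 52 x 64 mm, loose, standing beside the bed; origin under its centre. Bystander.
- tag_bundle: Bundle of kraft tags, 85 x 48 x 12 mm, loose, beside the bed; origin under its centre. Bystander.
- marker: White marker with black cap, 17 x 135 x 16 mm, loose; origin under its centre. Bystander.
- eraser: Eraser, 21 x 55 x 12 mm, loose, beside the bed; origin under its centre. Bystander.
- sticky_pad: Yellow sticky-note pad, 76 x 76 x 24 mm, loose, to the left of the bed; origin under its centre. Bystander.
Mind the look-alikes: they are no part of the job. What is meant by the block is not purple, red or turquoise, and is the larger of those in its own colour.

How it is judged:
On the way:
1. the block lies on the higher deck with its raised design up (angle between block's own z axis and vertical above 3.04 rad and z of block in the frame of step between 0.011 and 0.02 m and x of block in the frame of step above 0.045 m and linear speed of block below 0.1 m/s), for 0.2 s.
At the end, for the whole second after the job is handed in: The block rests flat on the higher deck, raised design up, its end against the stop bar so that the pin is pushed in to within 2 mm of flush, square to the bed within 2.5 degrees, its middle within 40 mm of the bed's middle line, at rest (angle between block's own z axis and vertical above 3.06 rad and z of block in the frame of step between 0.012 and 0.02 m and y of block in the frame of step between -0.04 and 0.04 m and angle between the x axis of block and the x axis of bed, either way round below 0.045 rad and linear speed of block below 0.01 m/s and angular speed of block below 0.1 rad/s and value of joint pin above 0.004 m); the robot touches nothing.
It fails at once if the block leaves the bed (below deck height) (height (world z) of block below 0.03 m).
It fails at once if the block is handled roughly or rammed: the fingers press on it with more than 25 N (contact force between the fingers and block above 25 N).
It fails at once if a small thing round the bed is moved by more than 25 mm (distance of any of ink_pad, stamp, tag_bundle, marker, eraser, sticky_pad from where it was at the start of the episode above 0.025 m).
It also fails if it takes over 45 s, if anything falls off the work surface, if the arm or the gripper's body presses on something with over 40 N, if the wrist force passes 120 N, or if a joint passes its speed limit or range.

### The arm

A 7-joint arm with a two-finger parallel gripper is mounted at the origin on a cart in front of the work surface, level with it; the furniture and walls round the work are solid. World frame = base frame: x ahead of the robot, y to its left, z up, the work surface at z = 0. Lengths are in m, angles in rad, forces in N, time in s.
With the tool pointing down it reaches from about 0.35 to 0.9 m from the base axis. Payload 19.9 kg.
Tool frame: the origin (TCP) lies on the mounting face of the last link; the fingertips stand 199 mm ahead of it and the grasp point (between the pads) lies 180 mm ahead of it (env.grasp_offset is the distance from the TCP to the grasp point, in m); z points along the fingers, y is the line along which they close (so a half turn about z gives the same grasp; the last joint's range is limited). The gripper opens to 94 mm and grips with 3 to 60 N. Pads are 16 mm wide; open, the fingers measure 119 mm over their backs; the gripper's body (75 mm by 177 mm) begins 78 mm behind the grasp point.
Start: joints at [-1.262, 0.417, -0.01, 1.614, 0.005, 1.111, -0.053], TCP at [0.214, 0.587, 0.405] pointing down, gripper open.
Joint ranges: [-2.81, 2.81], [-0.39, 2.02], [-1.27, 1.25], [0.06, 2.57], [-1.19, 4.33], [0.19, 2], [-2.82, 2.82]. Speed limits (rad/s): [1.89, 1.89, 2.39, 2.39, 3.01, 3.01, 3.01].

### API

Orientations are given as a rotation vector (axis times angle).
In Python, from station import telemetry, imaging, job, env gives the robot as it stands.
- The arm moves only by the shell command python3 -m crank 'ROWS'. ROWS is JSON, a list that holds one entry, the list of rows, each a list of 7 numbers: the opening, from 0 (shut) to 1 (fully open), then the shift along the tool's x, y, z in units of 4 cm (1.0 is 4 cm), then the turn, a rotation vector about the tool's x, y, z in units of 0.08 rad (1.0 is 0.08 rad). A call has exactly 8 rows; each row shifts and turns the commanded pose from where the row before left it, along the tool's axes as they then stand; what a row does not reach is not made up. A row lasts 1/12 s, in which the tool goes at most 41.7 mm and 7.16 degrees, less where a joint would pass 70% of its speed; a pose out of reach is approached as far as the arm can. A call with a number of a shift or a turn outside -1 to 1 is refused whole. A call with a gripper value outside its range is refused whole. The fingers move at their own pace and stop on an object; the grip force is fixed at half the most. Time passes only in rows, so rows that do not move let the fingers close, or fill a call up. It gives the time, the measured TCP pose, the force, the opening and the grip force at its end, in the units of the state.
- telemetry.sense(): the state, without advancing time (a new reading comes with each control period).
- imaging.get_image(name): name is "scene" or "top" or "wrist"; returns (picture, depth): 480x640x3 uint8, red, green, blue; 480x640 float32, m along the optical axis (not along the pixel's ray), 0 where there is no reading.
- imaging.get_calibration(name): a dict with "fx", "fy", "cx", "cy" (pixels), "k1" (the pictures are not rectified: a ray, as slopes to the right and down, at radius r is drawn at 1 + k1 r^2 times it, then the intrinsics apply), "R" (3x3) and "t" (3): a world point X has camera coordinates R X + t. Camera axes: x right, y down, z forward; pixel columns grow to the right and rows downward; lengths in m; the calibration is good to about 2 mm. A picture is of the moment at which its call begins: read the wrist's pose just before it. get_calibration takes no time and is no camera call; for the wrist camera it gives the pose at the moment of the call.
- job.sign_off(): hands the job in; it is judged then, once.
The state is a dict: "clock": time; "qpos": joint angles; "joint_vel": joint speeds; "tau": joint torques, N m; "tool_pos": TCP position; "orientation": TCP orientation; "wrist_force": force on the tool from outside, world axes, zero at the start; "wrist_torque": the same for the moment, N m; "finger_gap": finger opening in m; "gripper_force": force on a finger pad.
Only numpy, scipy, OpenCV 4.12 (cv2) and the standard library are available. Lean on these libraries where they do the work, as an engineer would, in place of code of your own. Each camera call takes 0.05 s, during which the arm holds its last target. There are 200 camera calls.

## Working session

There is one attempt and no reset: what is moved stays moved. The work goes in short steps, Python scripts to look and compute and a shell command to move; the robot and the scene stay as the last step left them, time stands still between calls to the robot, and variables do not carry over. Pictures are saved under pics/ and viewed, at most 10 in all, crops included, and the job is handed in when it is done.

```bash
ls; mkdir -p pics; python3 - <<'E'
from station import telemetry, imaging
import cv2, numpy as np
print(telemetry.sense())
for n in ("scene","top"):
    c=imaging.get_calibration(n); p,d=imaging.get_image(n)
    cv2.imwrite(f"pics/{n}0.png",p[:,:,::-1]); np.savez(f"{n}0.npz",p=p,d=d,**c); print(n,c)
E
```

```text
pics
{'clock': 0.0, 'qpos': array([-1.26250818,  0.41797562, -0.01033068,  1.6141604 ,  0.00468691,
        1.11066964, -0.05299214]), 'joint_vel': array([ 1.52053910e-03, -4.03871298e-04,  7.24208149e-04,  1.63203898e-03,
       -1.67992426e-03, -1.14985089e-05, -1.90431832e-03]), 'tau': array([-7.64820343e-04, -8.51279354e+01,  6.38479069e-01, -4.25978351e+01,
       -4.88694850e-02,  1.87720580e-02,  1.12292332e-04]), 'tool_pos': array([0.21412279, 0.58704131, 0.40402977]), 'orientation': array([-5.46569584e-01, -3.09353803e+00,  1.85418590e-03]), 'wrist_force': array([-0.40273551, -0.23315085,  0.12483776]), 'wrist_torque': array([-0.00164238,  0.03309434,  0.00921493]), 'gripper_force': 0.0, 'finger_gap': 0.09397663127359446}
scene {'fx': 486.5999110630685, 'fy': 486.5999110630685, 'cx': 314.59225219631696, 'cy': 238.5127446156301, 'k1': -0.06582470536915191, 'R': array([[ 0.87941102, -0.476019  ,  0.0064935 ],
       [-0.21109793, -0.40214144, -0.89090961],
       [ 0.42670121,  0.78210496, -0.45413424]]), 't': array([-0.45353979,  0.17916015,  0.89770787])}
top {'fx': 504.52571949992426, 'fy': 504.52571949992426, 'cx': 316.7424422773943, 'cy': 243.7227573618247, 'k1': -0.026898684694333024, 'R': array([[-0.31943717, -0.94758839, -0.00601113],
       [-0.90477736,  0.30687862, -0.2953023 ],
       [ 0.28166972, -0.0888918 , -0.95538496]]), 't': array([0.17369155, 0.51726684, 1.12915915])}
```

```bash
python3 -c "
import cv2,numpy as np
a=cv2.imread('pics/scene0.png');b=cv2.imread('pics/top0.png')
cv2.imwrite('pics/both.png',cv2.resize(np.vstack([a,b])[:, :],(640,960))[:480]) "
```

```text
(no output)
```

View pics/top0.png

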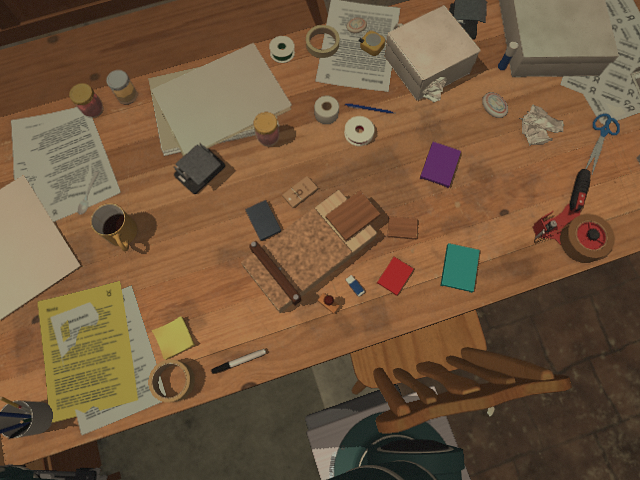

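View pics/scene0.png

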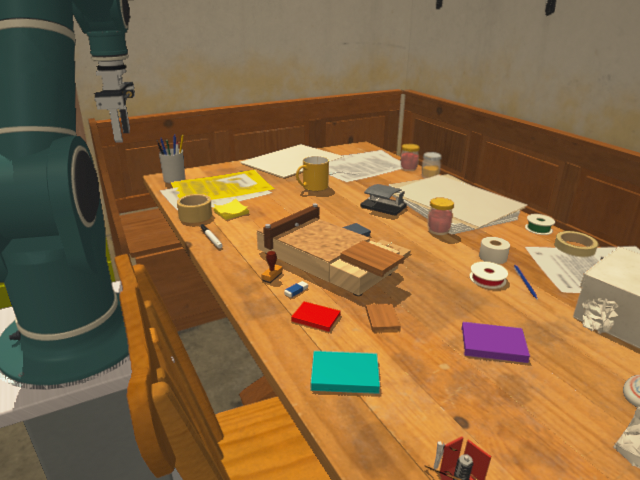

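The top view shows the bed with dark stop bar at (275,270), bare lower deck near (345,222).
Candidates for the block:
- Large brown plate at (355,214).
- Small brown plate at (403,228), the same colour but smaller.
- Purple (440,165), red (396,275) and turquoise (460,267), all excluded by colour.

I choose (355,214), and will check it in a crop with measurements.

```bash
cat >h.py <<'E'
import numpy as np, cv2
from station import telemetry, imaging
from scipy.spatial.transform import Rotation as Ro
def cloud(d,c):
    K=np.array([[c['fx'],0,c['cx']],[0,c['fy'],c['cy']],[0,0,1]]); v,u=np.mgrid[:480,:640]
    s=cv2.undistortPoints(np.stack([u.ravel(),v.ravel()],1).astype(float)[:,None],K,np.array([c['k1'],0,0,0.]))[:,0]
    z=d.ravel(); P=np.c_[s*z[:,None],z]
    return ((P-c['t'])@c['R']).reshape(480,640,3)
def load(n): 
    f=np.load(n); return f['p'],cloud(f['d'],f),f['d']
E
python3 - <<'E'
from h import *
for n in("top0.npz","scene0.npz"):
    p,X,d=load(n)
    hsv=cv2.cvtColor(p,cv2.COLOR_RGB2HSV)
    pts=dict(block=(355,214),small=(403,228),bar=(275,270),cork=(310,245),deck=(358,238)) if n[0]=='t' else dict(block=(370,257),small=(383,318),bar=(290,225),cork=(320,240),deck=(350,275))
    for k,(u,v) in pts.items(): print(n,k,X[v,u].round(4),p[v,u],hsv[v,u])
p,X,d=load("top0.npz")
# height classes within bed region
m=(d>0)&(np.hypot(X[...,0]-X[214,355,0],X[...,1]-X[214,355,1])<.45)
for lo,hi in((.050,.0585),(.0585,.064),(.068,.078),(.08,.095)):
    q=(m&(X[...,2]>lo)&(X[...,2]<hi)).astype(np.uint8); q=cv2.morphologyEx(q,cv2.MORPH_OPEN,np.ones((2,2)))
    n,l,s,c=cv2.connectedComponentsWithStats(q)
    for i in range(1,n):
        if s[i,4]>60:
            P=X[l==i]; r=cv2.minAreaRect((P[:,:2]*1000).astype(np.float32)); print(lo,s[i,4],c[i].round(),np.median(P[:,2]).round(4),np.round(r[0],1),np.round(r[1],1),round(r[2],1))
big=cv2.resize(p[170:320,230:430],(800,600),interpolation=cv2.INTER_CUBIC); cv2.imwrite("pics/crop.png",big[:,:,::-1])
E
```

```text
top0.npz block [ 0.5889 -0.1145  0.0746] [114  72  48] [ 11 148 114]
top0.npz small [ 0.5356 -0.2309  0.0072] [119  76  49] [ 12 150 119]
top0.npz bar [0.5137 0.1127 0.0864] [70 43 28] [ 11 153  70]
top0.npz cork [0.5535 0.0136 0.0595] [152 110  73] [ 14 133 152]
top0.npz deck [ 0.5342 -0.1039  0.0546] [163 127  90] [ 15 114 163]
scene0.npz block [ 0.5825 -0.1197  0.0736] [183 111  53] [ 13 181 183]
scene0.npz small [ 0.5361 -0.2392  0.0101] [188 114  54] [ 13 182 188]
scene0.npz bar [0.5013 0.0968 0.0746] [57 38 26] [ 12 139  57]
scene0.npz cork [0.5394 0.0186 0.061 ] [217 154  86] [ 16 154 217]
scene0.npz deck [ 0.5263 -0.1321  0.0522] [131 104  68] [ 17 123 131]
0.05 362 [331. 204.] 0.0551 [447.8  25.2] [ 74.  505.7] 63.2
0.05 418 [358. 238.] 0.0546 [417.3  15.6] [122.5 444.4] 51.4
0.0585 90 [202. 157.] 0.0614 [547.5 146.9] [688.   34.3] 9.6
0.0585 125 [196. 170.] 0.0617 [532.5 161.2] [662.2  36.9] 12.7
0.0585 2025 [309. 250.] 0.0604 [424.   20.8] [429.7 188.9] 2.4
0.0585 61 [277. 256.] 0.06 [553.8  96.9] [15.7 45.5] 63.0
0.0585 169 [256. 270.] 0.0604 [389.3 126.8] [368.1  37.1] 12.1
0.0585 144 [269. 279.] 0.0606 [505.1 134.6] [63.9 21.6] 14.4
0.0585 188 [279. 298.] 0.06 [342.1 106. ] [270.3  40.9] 8.5
0.068 1208 [354. 215.] 0.0712 [448.9  -5.1] [118.3 522.2] 52.7
0.08 88 [418.  76.] 0.0868 [ 902.2 -403.3] [69.7 28.5] 38.4
0.08 380 [266. 123.] 0.0836 [903.9   8.1] [56.9 88.2] 25.0
0.08 682 [276. 272.] 0.0859 [403.   98.5] [390.4  62.8] 6.9
```

View pics/crop.png

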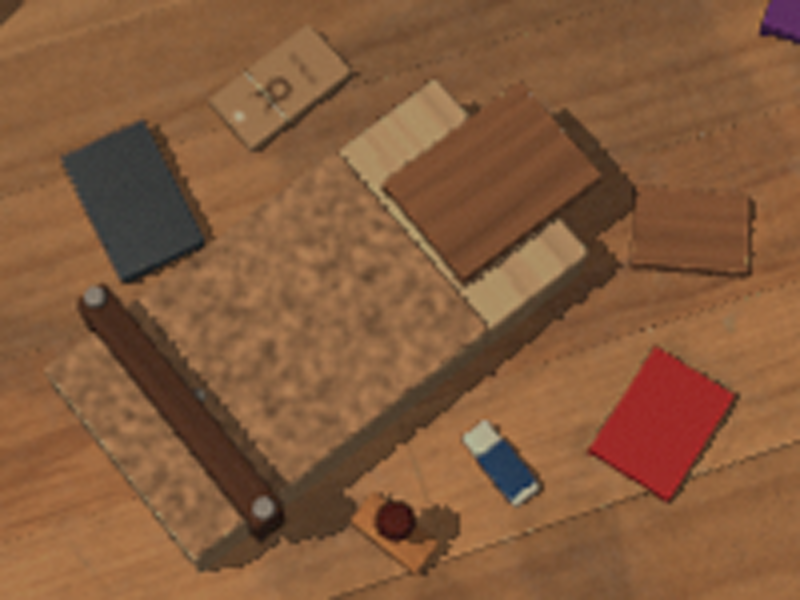

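The crop confirms the large brown block with corners (520,85), (602,178), (465,280), (385,188). The step line runs (340,152)–(488,328), the bar edge about (112,288)–(285,515), and the pin is at (200,395).

```bash
cat >>h.py <<'E'
def ray(c,uv,z):
    K=np.array([[c['fx'],0,c['cx']],[0,c['fy'],c['cy']],[0,0,1]])
    s=cv2.undistortPoints(np.array(uv,float)[:,None],K,np.array([c['k1'],0,0,0.]))[:,0]
    D=np.c_[s,np.ones(len(s))]@c['R']; C=-c['R'].T@c['t']
    return C+D*((z-C[2])/D[:,2])[:,None]
E
python3 - <<'E'
from h import *
c=np.load("top0.npz"); p,X,d=load("top0.npz")
f=lambda a,z: ray(c,np.array(a)/4+[230-.375,170-.375],z)
B=f([(520,85),(602,178),(465,280),(385,188)],.072); S=f([(340,152),(488,328)],.061); L=f([(432,80),(587,252)],.056); bar=f([(112,288),(285,515)],.087); end=f([(50,372),(200,568)],.061)
for n,a in zip("BSLbe",(B,S,L,bar,end)): print(n,a.round(4).tolist())
t=np.diff(S[:,:2],axis=0)[0]; print("step len",np.hypot(*t), "L",np.linalg.norm(L[0]-L[1]),"e",np.linalg.norm(end[0]-end[1]))
# bed x: perpendicular to the mean of cross lines, and along side edges
for a,b in ((L[0],end[0]),(L[1],end[1])): print("side",np.linalg.norm(b-a),np.arctan2(*(b-a)[[1,0]]))
for q in (S,L,end,bar): w=q[1]-q[0]; print("cross->x yaw",np.arctan2(w[1],w[0])+np.pi/2)
for i,j in((0,3),(1,2)): w=B[j]-B[i]; print("blk",np.linalg.norm(w),np.arctan2(w[1],w[0]))
w=B[1]-B[0]; print("blk end",np.linalg.norm(w),np.arctan2(w[1],w[0])+np.pi/2)
w=B[2]-B[3]; print("blk end",np.linalg.norm(w),np.arctan2(w[1],w[0])+np.pi/2)
sc=np.load("scene0.npz"); q,Y,e=load("scene0.npz")
for nm,Z in(("top",X),("scene",Y)):
    r=np.hypot(Z[...,0]-B[:,0].mean(),Z[...,1]-B[:,1].mean())<.025; print(nm,"block z",np.median(Z[...,2][r]),r.sum())
E
```

```text
B [[0.6438, -0.1468, 0.072], [0.5697, -0.1732, 0.072], [0.5348, -0.0716, 0.072], [0.6062, -0.0451, 0.072]]
S [[0.6415, -0.0278, 0.061], [0.5048, -0.0763, 0.061]]
L [[0.6709, -0.0989, 0.056], [0.5323, -0.1511, 0.056]]
b [[0.5934, 0.1313, 0.087], [0.4302, 0.0763, 0.087]]
e [[0.5634, 0.1825, 0.061], [0.4214, 0.1324, 0.061]]
step len 0.14508094395629986 L 0.14808239564953984 e 0.15061516915890105
side 0.3011915216991962 1.9356417852878138
side 0.3044442869897891 1.9438038696142494
cross->x yaw -1.2301236487538443
cross->x yaw -1.210132991662351
cross->x yaw -1.2315976192319456
cross->x yaw -1.2452349530620892
blk 0.1083630459655319 1.924446710920694
blk 0.10733906262933539 1.9012690036379911
blk end 0.07865550231011609 -1.228511232315018
blk end 0.07616293751507716 -1.215059751599084
top block z 0.07134851021769599 309
scene block z 0.07313810053403158 286
```

```bash
cat >>h.py <<'E'
YAW=1.922; S0=np.array([.5734,-.048,0]); bx=np.array([np.cos(YAW),np.sin(YAW),0]); by=np.array([-np.sin(YAW),np.cos(YAW),0])
def w(x,y,z): return S0+bx*x+by*y+[0,0,z]
def bedc(p): q=np.array(p)-S0; return np.array([q@bx,q@by,q[2]])
def where():
    s=telemetry.sense(); R=Ro.from_rotvec(s['orientation']); tip=s['tool_pos']+R.apply([0,0,.199])
    print("t",round(s['clock'],2),"tip bed mm",(bedc(tip)*1000).round(1),"axis",[ (R.apply(e)@np.c_[bx,by,[0,0,1]]).round(2).tolist() for e in np.eye(3)],"F",s['wrist_force'].round(1),"gap",round(s['finger_gap'],3),"q",s['qpos'].round(2)); return s,R,tip
def goal(x,y,z,a,dyaw=0,flip=0):
    "tip target in bed m, pitch a deg below horizontal, heading bed x"
    s,R,tip=where(); a=np.radians(a)
    zt=bx*np.cos(a)-np.array([0,0,1])*np.sin(a); yt=by if not flip else -by; xt=np.cross(yt,zt)
    G=Ro.from_matrix(np.c_[xt,yt,zt]); D=R.inv()*G; tcp=w(x,y,z)-.199*zt
    print("flip",flip,"turn(tool) units",(D.as_rotvec()/.08).round(2),"|deg|",np.degrees(D.magnitude()).round(1),"TCP shift(tool) units",(R.inv().apply(tcp-s['tool_pos'])/.04).round(2),"tip shift units",(R.inv().apply(w(x,y,z)-tip)/.04).round(2), "tcp",tcp.round(3))
E
python3 - <<'E'
from h import *
goal(-.17,.007,.15,45); goal(-.17,.007,.15,45,flip=1); goal(-.17,.007,.15,90)
E
```

```text
t 0.1 tip bed mm [719.7 119.  205.1] axis [[0.64, 0.76, -0.0], [0.76, -0.64, -0.0], [-0.0, 0.0, -1.0]] F [-0.3 -0.3  0.9] gap 0.094 q [-1.26  0.42 -0.01  1.61  0.    1.11 -0.05]
flip 0 turn(tool) units [-11.04  -5.14 -26.63] |deg| 134.2 TCP shift(tool) units [-18.75 -17.88   2.86] tip shift units [-16.48 -15.19   1.4 ] tcp [ 0.674 -0.342  0.291]
t 0.1 tip bed mm [719.7 119.  205.1] axis [[0.64, 0.76, -0.0], [0.76, -0.64, -0.0], [-0.0, 0.0, -1.0]] F [-0.3 -0.3  0.9] gap 0.094 q [-1.26  0.42 -0.01  1.61  0.    1.11 -0.05]
flip 1 turn(tool) units [-4.28  9.18 10.29] |deg| 66.2 TCP shift(tool) units [-18.75 -17.88   2.86] tip shift units [-16.48 -15.19   1.4 ] tcp [ 0.674 -0.342  0.291]
t 0.1 tip bed mm [719.7 119.  205.1] axis [[0.64, 0.76, -0.0], [0.76, -0.64, -0.0], [-0.0, 0.0, -1.0]] F [-0.3 -0.3  0.9] gap 0.094 q [-1.26  0.42 -0.01  1.61  0.    1.11 -0.05]
flip 0 turn(tool) units [-1.00e-02 -1.00e-02 -2.84e+01] |deg| 130.2 TCP shift(tool) units [-16.48 -15.2    1.4 ] tip shift units [-16.48 -15.19   1.4 ] tcp [ 0.625 -0.21   0.349]
```

```bash
R='[0.5,-0.68,-0.64,0,0,0,0]'
python3 -m crank '[[[0.45,-0.68,-0.64,0,0,0,0],[0.45,-0.68,-0.64,0,0,0,0],[0.45,-0.68,-0.64,0,0,0,0],[0.45,-0.68,-0.64,0,0,0,0],[0.45,-0.68,-0.64,0,0,0,0],[0.45,-0.68,-0.64,0,0,0,0],[0.45,-0.68,-0.64,0,0,0,0],[0.45,-0.68,-0.64,0,0,0,0]]]'
python3 -m crank '[[[0.45,-0.68,-0.64,0,0,0,0],[0.45,-0.68,-0.64,0,0,0,0],[0.45,-0.68,-0.64,0,0,0,0],[0.45,-0.68,-0.64,0,0,0,0],[0.45,-0.68,-0.64,0,0,0,0],[0.45,-0.68,-0.64,0,0,0,0],[0.45,-0.68,-0.64,0,0,0,0],[0.45,-0.68,-0.64,0,0,0,0]]]'
python3 -m crank '[[[0.45,-0.68,-0.64,0,0,0,0],[0.45,-0.68,-0.64,0,0,0,0],[0.45,-0.68,-0.64,0,0,0,0],[0.45,-0.68,-0.64,0,0,0,0],[0.45,-0.68,-0.64,0,0,0,0],[0.45,-0.68,-0.64,0,0,0,0],[0.45,-0.68,-0.64,0,0,0,0],[0.45,-0.68,-0.64,0,0,0,0]]]'
python3 -c "
from h import *
goal(-.17,.007,.15,45,flip=1)"
```

```text
clock: 0.77
tool_pos: [0.3488, 0.3184, 0.4046]
orientation: [-0.546, -3.094, 0.0]
wrist_force: [1.1, 1.3, 1.0]
finger_gap: 0.0445
gripper_force: 0.0
clock: 1.43
tool_pos: [0.483, 0.0514, 0.4047]
orientation: [0.546, 3.094, 0.0]
wrist_force: [0.3, 0.5, 0.8]
finger_gap: 0.0418
gripper_force: 0.0
clock: 2.1
tool_pos: [0.6174, -0.2154, 0.4043]
orientation: [-0.546, -3.093, -0.0]
wrist_force: [-0.2, 0.6, 1.0]
finger_gap: 0.0421
gripper_force: 0.0
t 2.1 tip bed mm [-172.2   16.3  205.3] axis [[0.64, 0.76, 0.0], [0.76, -0.64, -0.0], [0.0, 0.0, -1.0]] F [-0.2  0.6  1. ] gap 0.042 q [-0.05  0.51  0.48  1.55 -0.25  1.15  1.7 ]
flip 1 turn(tool) units [-4.27  9.17 10.3 ] |deg| 66.2 TCP shift(tool) units [-2.41 -2.5   2.84] tip shift units [-0.14  0.19  1.38] tcp [ 0.674 -0.342  0.291]
```

```bash

python3 -m crank '[[[0.45,0,0,0,-0.27,0.57,0.64],[0.45,0,0,0,-0.27,0.57,0.64],[0.45,0,0,0,-0.27,0.57,0.64],[0.45,0,0,0,-0.27,0.57,0.64],[0.45,0,0,0,-0.27,0.57,0.64],[0.45,0,0,0,-0.27,0.57,0.64],[0.45,0,0,0,-0.27,0.57,0.64],[0.45,0,0,0,-0.27,0.57,0.64]]]'
python3 -m crank '[[[0.45,0,0,0,-0.27,0.57,0.64],[0.45,0,0,0,-0.27,0.57,0.64],[0.45,0,0,0,-0.27,0.57,0.64],[0.45,0,0,0,-0.27,0.57,0.64],[0.45,0,0,0,-0.27,0.57,0.64],[0.45,0,0,0,-0.27,0.57,0.64],[0.45,0,0,0,-0.27,0.57,0.64],[0.45,0,0,0,-0.27,0.57,0.64]]]'
python3 -c "
from h import *
goal(-.17,.007,.15,45,flip=1)"
```

```text
clock: 2.77
tool_pos: [0.6169, -0.2137, 0.4044]
orientation: [-1.046, -2.59, -0.33]
wrist_force: [-0.0, 0.1, 0.1]
finger_gap: 0.0427
gripper_force: 0.0
clock: 3.43
tool_pos: [0.6169, -0.2137, 0.4043]
orientation: [-1.394, -1.999, -0.584]
wrist_force: [-0.1, 0.3, 0.0]
finger_gap: 0.0424
gripper_force: 0.0
t 3.43 tip bed mm [-29.8  15.4 263.7] axis [[0.71, 0.0, 0.71], [-0.0, -1.0, 0.01], [0.71, -0.0, -0.71]] F [-0.1  0.3  0. ] gap 0.042 q [ 0.09  0.66  0.48  1.4  -0.75  1.82  1.01]
flip 1 turn(tool) units [ 0.05 -0.01  0.04] |deg| 0.3 TCP shift(tool) units [-4.48  0.22 -0.47] tip shift units [-4.49  0.2  -0.47] tcp [ 0.674 -0.342  0.291]
```

```bash

python3 -m crank '[[[0.45,-0.75,0.03,-0.08,0,0,0],[0.45,-0.75,0.03,-0.08,0,0,0],[0.45,-0.75,0.03,-0.08,0,0,0],[0.45,-0.75,0.03,-0.08,0,0,0],[0.45,-0.75,0.03,-0.08,0,0,0],[0.45,-0.75,0.03,-0.08,0,0,0],[0.45,0,0,0,0,0,0],[0.45,0,0,0,0,0,0]]]'
python3 -c "
from h import *
goal(-.17,.007,.025,45,flip=1)"
```

```text
clock: 4.1
tool_pos: [0.6727, -0.3444, 0.2889]
orientation: [-1.394, -2.0, -0.582]
wrist_force: [0.7, 0.0, 0.8]
finger_gap: 0.042
gripper_force: 0.0
t 4.1 tip bed mm [-171.8    8.2  148.2] axis [[0.71, 0.0, 0.71], [0.0, -1.0, 0.0], [0.71, -0.0, -0.71]] F [0.7 0.  0.8] gap 0.042 q [ 0.29  0.98  0.47  1.1  -0.77  1.86  1.12]
flip 1 turn(tool) units [0.03 0.   0.04] |deg| 0.2 TCP shift(tool) units [-2.15  0.03  2.21] tip shift units [-2.14  0.02  2.21] tcp [ 0.674 -0.342  0.166]
```

```bash

python3 -m crank '[[[0.45,-0.36,0,0.37,0,0,0],[0.45,-0.36,0,0.37,0,0,0],[0.45,-0.36,0,0.37,0,0,0],[0.45,-0.36,0,0.37,0,0,0],[0.45,-0.36,0,0.37,0,0,0],[0.45,-0.36,0,0.37,0,0,0],[0.45,0,0,0,0,0,0],[0.45,0,0,0,0,0,0]]]'
python3 -c "
from h import *
goal(-.105,.007,.025,45,flip=1)
p,d=imaging.get_image('top');q,e=imaging.get_image('scene')
a=np.hstack([cv2.resize(p[150:300,300:450],(400,400)),cv2.resize(q[200:350,280:430],(400,400))]);cv2.imwrite('pics/desc.png',a[:,:,::-1])"
```

```text
clock: 4.77
tool_pos: [0.6732, -0.3415, 0.1659]
orientation: [-1.392, -2.001, -0.582]
wrist_force: [-0.9, -0.2, 1.2]
finger_gap: 0.0423
gripper_force: 0.0
t 4.77 tip bed mm [-169.2    6.8   25.1] axis [[0.71, 0.01, 0.71], [0.0, -1.0, 0.01], [0.71, -0.0, -0.71]] F [-0.9 -0.2  1.2] gap 0.042 q [ 0.29  1.12  0.44  1.12 -0.8   1.72  1.19]
flip 1 turn(tool) units [0.03 0.   0.06] |deg| 0.3 TCP shift(tool) units [1.13 0.01 1.14] tip shift units [ 1.13 -0.    1.14] tcp [ 0.651 -0.281  0.166]
```

View pics/desc.png

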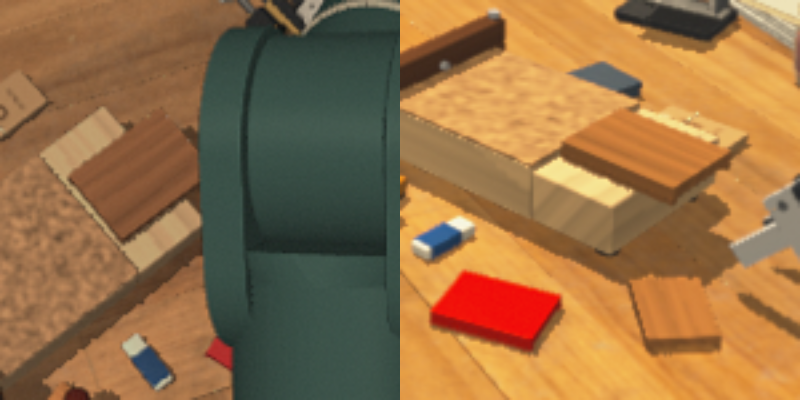

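The scene half shows the fingertip low at right (745,250), facing the overhanging end at (675,190), with nothing in between. Next I insert under the end and start lifting.

```bash

python3 -m crank '[[[0.45,0.28,0,0.28,0,0,0],[0.45,0.28,0,0.28,0,0,0],[0.45,0.28,0,0.28,0,0,0],[0.45,0.28,0,0.28,0,0,0],[0.45,0.07,0,-0.07,0,0,0],[0.45,0.07,0,-0.07,0,0,0],[0.45,0.07,0,-0.07,0,0,0],[0.45,0.07,0,-0.07,0,0,0]]]'
python3 -c "
from h import *
where()"
```

```text
clock: 5.53
tool_pos: [0.6516, -0.2833, 0.1843]
orientation: [-1.394, -2.004, -0.583]
wrist_force: [0.5, -0.7, -1.0]
finger_gap: 0.0423
gripper_force: 0.2
t 5.53 tip bed mm [-107.7    6.6   43.1] axis [[0.71, 0.01, 0.7], [0.0, -1.0, 0.01], [0.7, -0.0, -0.71]] F [ 0.5 -0.7 -1. ] gap 0.042 q [ 0.21  1.01  0.44  1.3  -0.8   1.65  1.2 ]
```

```bash

python3 -m crank '[[[0.45,0.14,0,-0.085,0,0,0],[0.45,0.14,0,-0.085,0,0,0],[0.45,0.14,0,-0.085,0,0,0],[0.45,0.14,0,-0.085,0,0,0],[0.45,0.17,0,-0.07,0,0,0],[0.45,0.17,0,-0.07,0,0,0],[0.45,0.17,0,-0.07,0,0,0],[0.45,0.17,0,-0.07,0,0,0]]]'
python3 -c "
from h import *
where()
p,d=imaging.get_image('top');q,e=imaging.get_image('scene')
a=np.hstack([cv2.resize(p[150:300,250:400],(400,400)),cv2.resize(q[180:330,280:430],(400,400))]);cv2.imwrite('pics/lift.png',a[:,:,::-1])"
```

```text
clock: 6.2
tool_pos: [0.645, -0.2654, 0.2365]
orientation: [-1.392, -2.003, -0.583]
wrist_force: [0.5, -0.2, -0.8]
finger_gap: 0.0424
gripper_force: 0.2
t 6.2 tip bed mm [-88.3   6.9  95.5] axis [[0.71, 0.01, 0.71], [0.0, -1.0, 0.01], [0.71, -0.0, -0.71]] F [ 0.5 -0.2 -0.8] gap 0.042 q [ 0.18  0.93  0.45  1.34 -0.79  1.68  1.17]
```

View pics/lift.png

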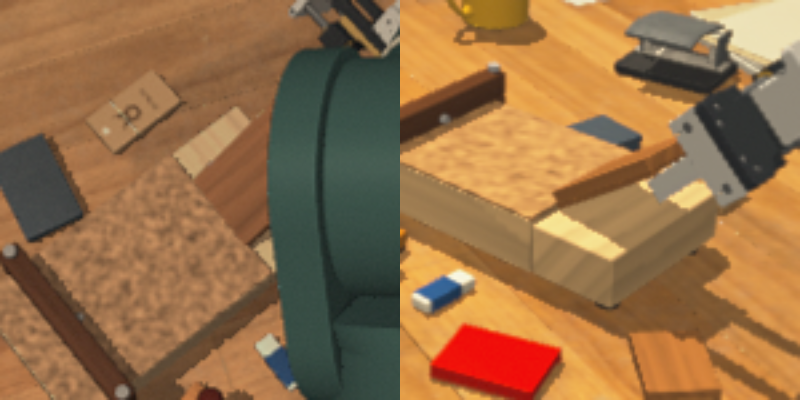

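The block is tilted about 30°, its far end bearing on the step at (560,195), with the finger under its end at (665,180). I continue along the arc.

```bash

python3 -m crank '[[[0.45,0.17,0,-0.035,0,0,0],[0.45,0.17,0,-0.035,0,0,0],[0.45,0.17,0,-0.035,0,0,0],[0.45,0.17,0,-0.035,0,0,0],[0.45,0.17,0,0.015,0,0,0],[0.45,0.17,0,0.015,0,0,0],[0.45,0.17,0,0.015,0,0,0],[0.45,0.17,0,0.015,0,0,0]]]'
python3 -c "
from h import *
where()"
```

```text
clock: 6.97
tool_pos: [0.632, -0.2313, 0.2768]
orientation: [-1.392, -2.003, -0.583]
wrist_force: [0.6, -0.7, -0.2]
finger_gap: 0.0422
gripper_force: 0.2
t 6.97 tip bed mm [-51.8   7.4 135.8] axis [[0.71, 0.01, 0.71], [0.0, -1.0, 0.01], [0.71, -0.0, -0.71]] F [ 0.6 -0.7 -0.2] gap 0.042 q [ 0.13  0.83  0.46  1.42 -0.78  1.68  1.13]
```

```bash

python3 -m crank '[[[0.45,0.13,0,0.06,0,0,0],[0.45,0.13,0,0.06,0,0,0],[0.45,0.13,0,0.06,0,0,0],[0.45,0.13,0,0.06,0,0,0],[0.45,0.09,0,0.07,0,0,0],[0.45,0.09,0,0.07,0,0,0],[0.45,0.05,0,0.05,0,0,0],[0.45,0,0,0,0,0,0]]]'
python3 -c "
from h import *
where()
p,d=imaging.get_image('top');q,e=imaging.get_image('scene')
a=np.hstack([cv2.resize(p[150:300,250:400],(400,400)),cv2.resize(q[160:310,280:430],(400,400))]);cv2.imwrite('pics/up.png',a[:,:,::-1])"
```

```text
clock: 7.63
tool_pos: [0.6205, -0.1999, 0.2854]
orientation: [-1.392, -2.003, -0.583]
wrist_force: [-0.5, -0.4, -0.4]
finger_gap: 0.0424
gripper_force: 0.0
t 7.63 tip bed mm [-18.4   7.4 144.4] axis [[0.71, 0.01, 0.71], [0.0, -1.0, 0.01], [0.71, -0.0, -0.71]] F [-0.5 -0.4 -0.4] gap 0.042 q [ 0.08  0.78  0.46  1.49 -0.79  1.65  1.11]
```

View pics/up.png

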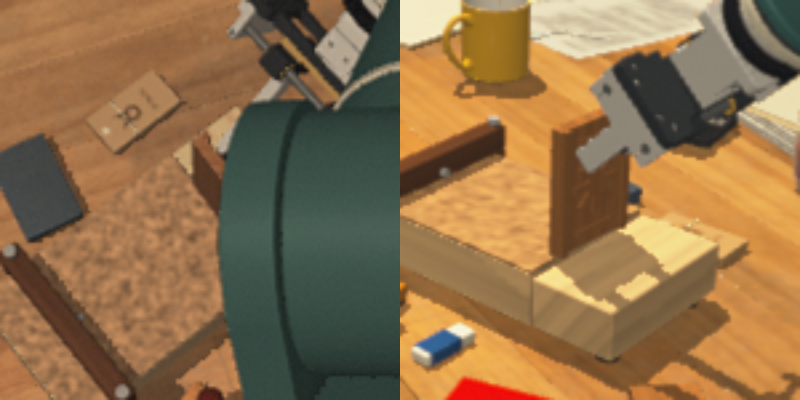

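The block stands upright on the step (590,185) with the design facing the fingers. Now a gentle push past upright.

```bash

python3 -m crank '[[[0.45,0.09,0,0.09,0,0,0],[0.45,0.09,0,0.09,0,0,0],[0.45,0.09,0,0.09,0,0,0],[0.45,0.09,0,0.09,0,0,0],[0.45,0.09,0,0.09,0,0,0],[0.45,0.09,0,0.09,0,0,0],[0.45,0,0,0,0,0,0],[0.45,0,0,0,0,0,0]]]'
python3 -m crank '[[[0.45,-0.5,0,-0.5,0,0,0],[0.45,-0.5,0,-0.5,0,0,0],[0.45,-0.5,0,-0.5,0,0,0],[0.45,-0.2,0,-0.2,0,0,0],[0.45,0,0,0,0,0,0],[0.45,0,0,0,0,0,0],[0.45,0,0,0,0,0,0],[0.45,0,0,0,0,0,0]]]'
python3 -c "
from h import *
where()
p,d=imaging.get_image('top');q,e=imaging.get_image('scene')
np.savez('top1.npz',p=p,d=d,**imaging.get_calibration('top'));np.savez('scene1.npz',p=q,d=e,**imaging.get_calibration('scene'))
a=np.hstack([cv2.resize(p[180:320,240:380],(400,400)),cv2.resize(q[180:320,250:390],(400,400))]);cv2.imwrite('pics/fell.png',a[:,:,::-1])"
```

```text
clock: 8.4
tool_pos: [0.61, -0.1716, 0.2855]
orientation: [-1.392, -2.004, -0.583]
wrist_force: [-0.2, -0.5, -0.8]
finger_gap: 0.0426
gripper_force: 0.0
clock: 9.07
tool_pos: [0.6434, -0.2612, 0.2856]
orientation: [-1.391, -2.004, -0.583]
wrist_force: [-0.0, 0.2, 0.1]
finger_gap: 0.0424
gripper_force: 0.0
t 9.07 tip bed mm [-83.8   7.  144.7] axis [[0.71, 0.01, 0.71], [0.0, -1.0, 0.01], [0.71, -0.0, -0.71]] F [-0.   0.2  0.1] gap 0.042 q [ 0.17  0.86  0.46  1.34 -0.77  1.73  1.13]
```

View pics/fell.png

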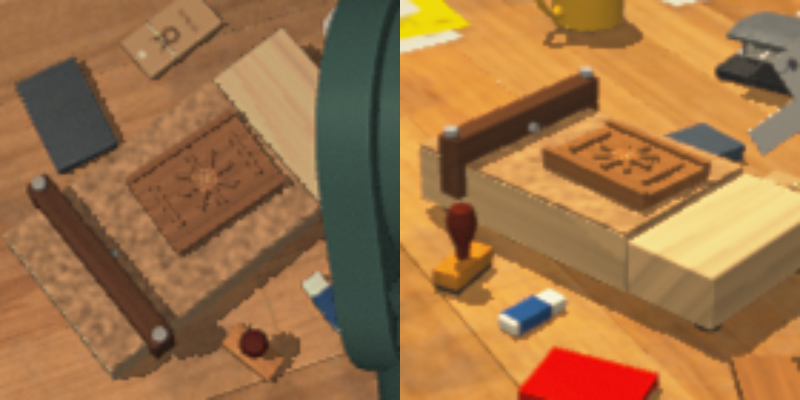

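The block lies design-up on the cork. In the left half its corners are (127,182), (237,112), (292,182), (182,250) and the bar edge runs (52,180)–(172,325). Next I measure the gap.

```bash

python3 -c "
from h import *
c=np.load('top1.npz')
f=lambda a,z: np.array([bedc(v) for v in ray(c,np.array(a)/(400/140)+[240-.3,180-.3],z)])*1000
B=f([(127,182),(237,112),(292,182),(182,250)],.077);print(B.round(1),B.mean(0).round(1))
for i,j in((1,0),(2,3)): v=B[i]-B[j]; print(np.degrees(np.arctan2(-v[1],-v[0])))
for i,j in((0,3),(1,2)): v=B[j]-B[i]; print(np.degrees(np.arctan2(-v[0],v[1])))
print('bar',f([(52,180),(172,325)],.087).round(1)); print('pin',f([(112,255)],.075).round(1))
goal(-.02,float(B.mean(0)[1])/1000,.0685,45,flip=1)
s=imaging.get_image('scene')
"
```

```text
[[113.6 -40.2  77. ]
 [  2.4 -30.8  77. ]
 [  5.8  46.7  77. ]
 [114.2  35.   77. ]] [59.   2.7 77. ]
-4.826831530868207
-6.157353939528612
-0.41148362554580553
-2.451731565464841
bar [[162.6 -77.9  87. ]
 [160.6  81.3  87. ]]
pin [[161.7   1.6  75. ]]
t 9.17 tip bed mm [-83.9   7.1 144.8] axis [[0.71, 0.01, 0.71], [0.0, -1.0, 0.01], [0.71, -0.0, -0.71]] F [-0.9 -1.4 -0.2] gap 0.042 q [ 0.17  0.86  0.46  1.34 -0.77  1.73  1.13]
flip 1 turn(tool) units [0.04 0.02 0.09] |deg| 0.5 TCP shift(tool) units [-0.22  0.11  2.48] tip shift units [-0.22  0.1   2.48] tcp [ 0.626 -0.2    0.209]
```

```bash

python3 -m crank '[[[0.45,0,0.02,0.1,0,-0.62,0],[0.45,0,0.02,0.1,0,-0.62,0],[0.45,0,0.02,0.1,0,-0.62,0],[0.45,0,0.02,0.1,0,-0.62,0],[0.45,0,0,0.1,0,-0.62,0],[0.45,0,0,0.1,0,-0.62,0],[0.45,0,0,0.1,0,-0.62,0],[0.45,0,0,0,0,0,0]]]'
python3 -c "
from h import *
goal(-.02,.003,.067,65,flip=1)"
```

```text
clock: 9.88
tool_pos: [0.6409, -0.2441, 0.263]
orientation: [-1.579, -2.273, -0.357]
wrist_force: [0.4, 0.3, -0.3]
finger_gap: 0.0421
gripper_force: 0.0
t 9.88 tip bed mm [-123.6    3.1   82.4] axis [[0.91, 0.01, 0.42], [0.0, -1.0, 0.01], [0.42, -0.01, -0.91]] F [ 0.4  0.3 -0.3] gap 0.042 q [ 0.04  0.82  0.55  1.46 -0.69  1.39  1.14]
flip 1 turn(tool) units [0.06 0.03 0.08] |deg| 0.5 TCP shift(tool) units [2.18 0.03 1.44] tip shift units [2.19 0.01 1.44] tcp [ 0.606 -0.147  0.247]
```

```bash

python3 -m crank '[[[0.45,0.36,0,0.24,0.01,0,0.01],[0.45,0.36,0,0.24,0.01,0,0.01],[0.45,0.36,0,0.24,0.01,0,0.01],[0.45,0.36,0,0.24,0.01,0,0.01],[0.45,0.36,0,0.24,0.01,0,0.01],[0.45,0.36,0,0.24,0.01,0,0.01],[0.45,0,0,0,0,0,0.01],[0.45,0,0,0,0,0,0.01]]]'
python3 -c "
from h import *
goal(.03,.003,.067,65,flip=1)
p,d=imaging.get_image('top');q,e=imaging.get_image('scene')
a=np.hstack([cv2.resize(p[180:320,240:380],(400,400)),cv2.resize(q[180:320,250:390],(400,400))]);cv2.imwrite('pics/pre.png',a[:,:,::-1])"
```

```text
clock: 10.55
tool_pos: [0.6055, -0.1485, 0.2478]
orientation: [-1.582, -2.263, -0.352]
wrist_force: [-0.0, -0.2, 0.5]
finger_gap: 0.0427
gripper_force: 0.0
t 10.55 tip bed mm [-21.1   4.3  67.5] axis [[0.91, -0.0, 0.42], [-0.0, -1.0, 0.0], [0.42, -0.0, -0.91]] F [-0.  -0.2  0.5] gap 0.043 q [-0.11  0.73  0.54  1.66 -0.71  1.26  1.09]
flip 1 turn(tool) units [ 0.01 -0.02 -0.01] |deg| 0.1 TCP shift(tool) units [1.16 0.03 0.55] tip shift units [1.15 0.03 0.55] tcp [ 0.589 -0.1    0.247]
```

View pics/pre.png

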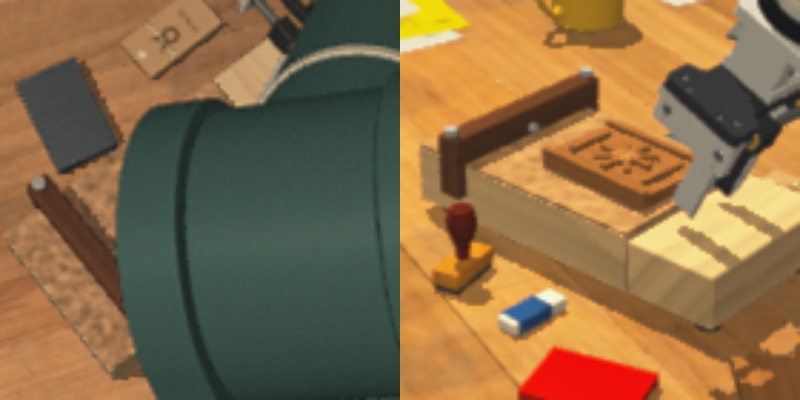

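The scene half shows the fingertips at (690,205), just behind the block's near end and above the lower deck. Now I push.

```bash

python3 -m crank '[[[0.45,0.145,0,0.067,0,0,0],[0.45,0.145,0,0.067,0,0,0],[0.45,0.145,0,0.067,0,0,0],[0.45,0.145,0,0.067,0,0,0],[0.45,0.13,0,0.06,0,0,0],[0.45,0.13,0,0.06,0,0,0],[0.45,0.1,0,0.047,0,0,0],[0.45,0.1,0,0.047,0,0,0]]]'
python3 -c "
from h import *
s,R,t=where(); print('Fbed',s['wrist_force']@bx)
q,e=imaging.get_image('scene')
cv2.imwrite('pics/p2.png',cv2.resize(q[180:320,250:390],(600,600))[:,:,::-1])"
```

```text
clock: 11.32
tool_pos: [0.5896, -0.1055, 0.2475]
orientation: [-1.584, -2.264, -0.351]
wrist_force: [-0.6, -0.6, -0.9]
finger_gap: 0.0428
gripper_force: 0.4
t 11.32 tip bed mm [24.5  4.5 67.1] axis [[0.91, -0.0, 0.42], [-0.0, -1.0, -0.0], [0.42, -0.0, -0.91]] F [-0.6 -0.6 -0.9] gap 0.043 q [-0.17  0.69  0.53  1.74 -0.73  1.21  1.06]
Fbed -0.36094906429316614
```

```bash

python3 -m crank '[[[0.45,0.045,0,0.021,0,0,0],[0.45,0.045,0,0.021,0,0,0],[0.45,0.045,0,0.021,0,0,0],[0.45,0.045,0,0.021,0,0,0],[0.45,0.035,0,0.016,0,0,0],[0.45,0.035,0,0.016,0,0,0],[0.45,0.035,0,0.016,0,0,0],[0.45,0.025,0,0.012,0,0,0]]]'
python3 -c "
from h import *
s,R,t=where(); print('Fbed',s['wrist_force']@bx)"
python3 -m crank '[[[0.45,0.02,0,0.009,0,0,0],[0.45,0.02,0,0.009,0,0,0],[0.45,0.02,0,0.009,0,0,0],[0.45,0.02,0,0.009,0,0,0],[0.45,0,0,0,0,0,0],[0.45,0,0,0,0,0,0],[0.45,0,0,0,0,0,0],[0.45,0,0,0,0,0,0]]]'
python3 -c "
from h import *
s,R,t=where(); print('Fbed',s['wrist_force']@bx, s['gripper_force'])
p,d=imaging.get_image('top');q,e=imaging.get_image('scene')
a=np.hstack([cv2.resize(p[180:320,240:380],(400,400)),cv2.resize(q[180:280,270:370],(400,400))]);cv2.imwrite('pics/p3.png',a[:,:,::-1])"
```

```text
clock: 12.03
tool_pos: [0.585, -0.093, 0.2475]
orientation: [-1.584, -2.263, -0.351]
wrist_force: [0.1, -0.9, -0.3]
finger_gap: 0.0426
gripper_force: 0.4
t 12.03 tip bed mm [37.8  4.5 67.1] axis [[0.91, -0.0, 0.42], [-0.0, -1.0, -0.0], [0.42, -0.0, -0.91]] F [ 0.1 -0.9 -0.3] gap 0.043 q [-0.19  0.67  0.53  1.76 -0.73  1.19  1.04]
Fbed -0.8470372118913483
clock: 12.7
tool_pos: [0.5838, -0.0899, 0.2475]
orientation: [-1.584, -2.263, -0.351]
wrist_force: [-0.4, -0.3, -0.5]
finger_gap: 0.0425
gripper_force: 0.1
t 12.7 tip bed mm [41.2  4.5 67.2] axis [[0.91, -0.0, 0.42], [-0.0, -1.0, -0.0], [0.42, -0.0, -0.91]] F [-0.4 -0.3 -0.5] gap 0.042 q [-0.2   0.67  0.52  1.76 -0.73  1.19  1.04]
Fbed -0.11698779531448053 0.09090023098906386
```

View pics/p3.png

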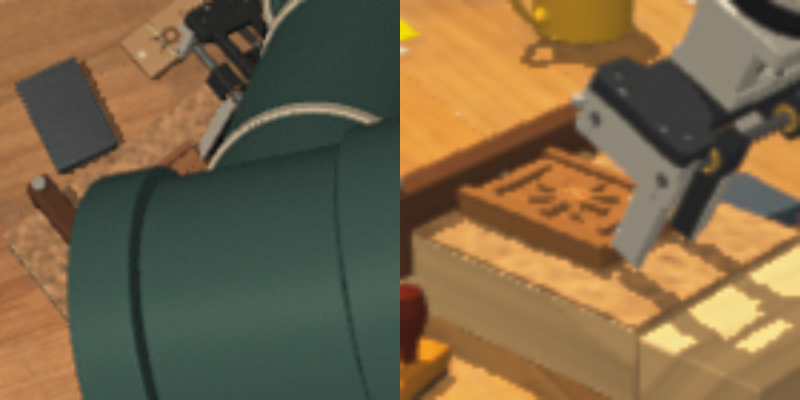

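The scene half shows the block near the bar with a small gap at about (500,165), still unloaded. I continue in small steps.

```bash

python3 -m crank '[[[0.45,0.015,0,0.007,0,0,0],[0.45,0.015,0,0.007,0,0,0],[0.45,0.015,0,0.007,0,0,0],[0.45,0.015,0,0.007,0,0,0],[0.45,0,0,0,0,0,0],[0.45,0,0,0,0,0,0],[0.45,0,0,0,0,0,0],[0.45,0,0,0,0,0,0]]]'
python3 -c "
from h import *
s,R,t=where(); print('Fbed',s['wrist_force']@bx, s['gripper_force'])"
```

```text
clock: 13.47
tool_pos: [0.583, -0.0875, 0.2476]
orientation: [-1.585, -2.264, -0.351]
wrist_force: [1.8, -2.3, -0.3]
finger_gap: 0.0423
gripper_force: 1.4
t 13.47 tip bed mm [43.6  4.5 67.2] axis [[0.91, -0.0, 0.42], [-0.0, -1.0, 0.0], [0.42, -0.0, -0.91]] F [ 1.8 -2.3 -0.3] gap 0.042 q [-0.2   0.67  0.52  1.76 -0.73  1.19  1.04]
Fbed -2.7893887306029104 1.3536733947694302
```

```bash

python3 -m crank '[[[0.45,0.015,0,0.007,0,0,0],[0.45,0.015,0,0.007,0,0,0],[0.45,0.015,0,0.007,0,0,0],[0.45,0.015,0,0.007,0,0,0],[0.45,0,0,0,0,0,0],[0.45,0,0,0,0,0,0],[0.45,0,0,0,0,0,0],[0.45,0,0,0,0,0,0]]]'
python3 -c "
from h import *
s,R,t=where(); print('Fbed',s['wrist_force']@bx, s['gripper_force'])
q,e=imaging.get_image('scene')
cv2.imwrite('pics/p5.png',cv2.resize(q[180:280,260:360],(600,600))[:,:,::-1])"
```

```text
clock: 14.13
tool_pos: [0.5824, -0.0864, 0.2479]
orientation: [-1.588, -2.265, -0.35]
wrist_force: [4.6, -10.8, -1.0]
finger_gap: 0.0424
gripper_force: 6.2
t 14.13 tip bed mm [44.3  4.3 67.3] axis [[0.91, -0.0, 0.42], [-0.0, -1.0, 0.0], [0.42, -0.0, -0.91]] F [  4.6 -10.8  -1. ] gap 0.042 q [-0.21  0.67  0.53  1.77 -0.73  1.18  1.04]
Fbed -11.723047706858084 6.172392815351486
```

Firm contact at about 12 N, tip at 44 mm. I back off smoothly and look.

```bash

python3 -m crank '[[[0.45,-0.02,0,-0.01,0,0,0],[0.45,-0.03,0,-0.014,0,0,0],[0.45,-0.1,0,-0.05,0,0,0],[0.45,-0.4,0,-0.2,0,0,0],[0.45,-0.4,0,-0.5,0,0,0],[0.45,-0.5,0,-0.7,0,0,0],[0.45,-0.5,0,-0.7,0,0,0],[0.45,-0.5,0,-0.7,0,0,0]]]'
python3 -m crank '[[[0.45,-0.5,0,-0.5,0,0,0],[0.45,-0.5,0,-0.5,0,0,0],[0.45,-0.5,0,-0.5,0,0,0],[0.45,-0.5,0,-0.5,0,0,0],[0.45,-0.5,0,0,0,0,0],[0.45,0,0,0,0,0,0],[0.45,0,0,0,0,0,0],[0.45,0,0,0,0,0,0]]]'
python3 -c "
from h import *
s,R,t=where()
p,d=imaging.get_image('top');q,e=imaging.get_image('scene')
np.savez('top2.npz',p=p,d=d,**imaging.get_calibration('top'))
a=np.hstack([cv2.resize(p[200:300,240:340],(400,400),interpolation=2),cv2.resize(q[185:285,260:360],(400,400),interpolation=2)]);cv2.imwrite('pics/fin.png',a[:,:,::-1])"
```

```text
clock: 14.85
tool_pos: [0.6292, -0.215, 0.311]
orientation: [-1.583, -2.263, -0.351]
wrist_force: [0.3, 0.5, 1.2]
finger_gap: 0.042
gripper_force: 0.0
clock: 15.52
tool_pos: [0.6716, -0.3303, 0.3402]
orientation: [-1.583, -2.263, -0.351]
wrist_force: [-1.1, 0.4, 0.6]
finger_gap: 0.0424
gripper_force: 0.0
t 15.52 tip bed mm [-214.6    4.8  160. ] axis [[0.91, -0.0, 0.42], [-0.0, -1.0, -0.0], [0.42, -0.0, -0.91]] F [-1.1  0.4  0.6] gap 0.042 q [ 0.16  0.86  0.58  1.19 -0.66  1.61  1.12]
```

View pics/fin.png

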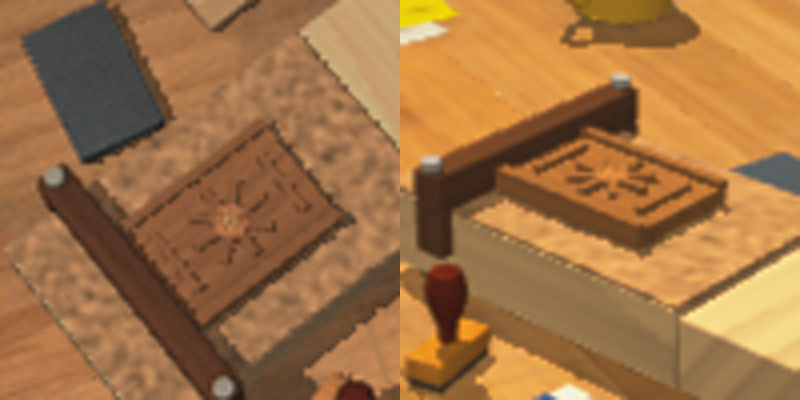

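The block lies design-up and flush along the bar; its near-end corners are at (268,122) and (352,218). A quick squareness check follows.

```bash
python3 -c "
from h import *
c=np.load('top2.npz')
f=lambda a,z: np.array([bedc(v) for v in ray(c,np.array(a)/4+[240-.375,200-.375],z)])*1000
A=f([(268,122),(352,218)],.077);print(A.round(1)); v=A[1]-A[0];print('end',np.degrees(np.arctan2(-v[0],v[1])))
for z,q in((.077,[(205,325),(352,218)]),(.077,[(125,218),(268,122)]),(.087,[(72,172),(240,380)]),(.061,[(302,34),(395,155)])):
  P=f(q,z);print(P.round(1).tolist(),np.degrees(np.arctan2(*(P[1]-P[0])[[1,0]])))"
```

```text
[[ 50.7 -32.7  77. ]
 [ 49.3  46.   77. ]]
end 1.0641289505955298
[[157.6, 42.6, 77.0], [49.3, 46.0, 77.0]] 178.18686002191075
[[154.6, -38.8, 77.0], [50.7, -32.7, 77.0]] 176.59600269771272
[[163.0, -78.5, 87.0], [162.8, 83.0, 87.0]] 90.09034134850289
[[-4.6, -69.1, 61.0], [0.6, 28.1, 61.0]] 86.92683418054936
```

```bash
python3 -c "
from station import job
print(job.sign_off())"
```

```text
the job is handed in; nothing more can be done
None
```

The block is turned over, design up, on the cork deck and pushed flush against the stop bar with about 12 N, and the job is handed in at 15.5 s; camera readings of squareness scattered from 1° to 3.4° (limit 2.5°), so I relied on the firm contact with the bar, and the pin's travel was not read directly.

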